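Feel for the hidden notch and release the frame clamp

TASK

Free the aluminium profile in the bench clamp: with the closed fingertips, touch the top edge of the clamp's steel lock bar and run along it until you find the notch, then press the release plate inside the notch fully down, so that the jaw backs off, and take the hand away. Leave the profile lying in the clamp, and do not pick up or knock away anything else on the bench.

Things in the scene. Friction and masses are not known exactly. Their poses are not given: they have to be found in the camera images.
- clamp: grey painted frame clamp bolted to the bench, cannot move. Origin: underside, below the middle of the exposed lock bar; y along the bar, z up, +x towards the jaw and the profile. Base plate 530 mm long, 12 mm thick, x -70 to +130 mm. At each end of the bar a guide housing, 60 mm wide in x, y 110 to 265 mm either way, top z = 78 mm. Cheek plates before and behind the bar end at z = 48 mm.
- edge_mid (a point): middle of the exposed top edge of the steel lock bar, 70 mm above the clamp's origin. The edge is flat, 24 mm thick in x, exposed for y = -110 to +110 mm. Somewhere in it, centred anywhere from y = -75 to +75 mm and differently each time, is one notch: 42 mm long in y, open at the top and to both sides in x. The bar is locked and does not slide. Axes as the clamp's.
- release (a joint): how far the steel release plate, a 20 mm wide strip hidden inside the bar and bared only as the floor of the notch, is pressed down, in m: 0 up (its top 14 mm below the bar's edge), 0.008 fully down (22 mm below). Takes 5 to 8 N, has no spring and stays where it is left. It draws the jaw off the profile, 1.5 mm per mm pressed, 12 mm in all.
- jaw_mid (a point): top middle of where the closed jaw stands (dark steel, 12 mm thick, 200 mm long); does not follow it. The fixed fence across the profile is 16 mm thick, 52 mm high, centred at clamp x = 112 mm.
- profile: hollow square aluminium panel-frame profile 40 x 40 x 340 mm, 0.35 to 0.7 kg, loose, lying on the base plate along the clamp's y between jaw and fence (about x = 83 mm of the clamp). Origin: centre of its underside, length along its y.
- bolt: steel bolt about 35 mm tall with a 20 mm head, standing on the base plate's front ledge on the robot's side of the bar; origin underside
- collar: steel ring 32 mm across, 16 mm high, lying on the same front ledge; origin underside
- can: plain metal can 60 mm across, 140 mm tall; origin underside
- jar: closed glass jar 64 mm across, 85 mm tall; origin underside
- mug: white mug 80 mm across, 90 mm tall, handle at its +y; origin underside
- wrench: steel wrench lying along its x; origin underside
- driver: screwdriver with a black handle lying along its x; origin underside

How it is judged:
On the way, in this order (a step that is already met when the one before it is completed fails the run):
1. the fingertips feel the edge of the clamp (touching it, but not yet the release plate) (contact force between the fingers and clamp above 0.3 N and contact force between the fingers and release below 0.1 N and value of joint release below 0.002 m), for 0.15 s.
2. the release plate in the notch is pressed fully down (value of joint release above 0.0065 m), for 0.1 s.
At the end, for the whole second after the job is handed in: The release plate stands pressed down by more than 6.5 of its 8 mm, the profile lies at rest within 15 mm of where it was, and every other loose thing is within 30 mm of its start (value of joint release above 0.0065 m and distance of profile from where it was at the start of the episode below 0.015 m and linear speed of profile below 0.02 m/s and distance of each of bolt, collar, can, jar, mug, wrench, driver from where it was at the start of the episode below 0.03 m); the robot touches nothing.
It fails at once if the profile is lifted, carried or shoved (more than 20 mm) (distance of profile from where it was at the start of the episode above 0.02 m).
It fails at once if any other loose thing is picked up or knocked away (more than 30 mm) (distance of any of bolt, collar, can, jar, mug, wrench, driver from where it was at the start of the episode above 0.03 m).
It also fails if it takes over 54 s, if anything falls off the work surface, if the arm or the gripper's body presses on something with over 40 N, if the wrist force passes 120 N, or if a joint passes its speed limit or range.

ROBOT

A 6-joint arm with a two-finger parallel gripper is mounted at the origin on the work surface. World frame = base frame: x ahead of the robot, y to its left, z up, the work surface at z = 0. Lengths are in m, angles in rad, forces in N, time in s.
With the tool pointing down it reaches from about 0.35 to 0.875 m from the base axis. Payload 4.2 kg.
Tool frame: the origin (TCP) lies at the very end of the fingers, on their centre line; the grasp point (between the pads) lies 19 mm behind it; z points along the fingers, y is the line along which they close (so a half turn about z gives the same grasp; the last joint's range is limited). The gripper opens to 87 mm and grips with 3 to 60 N. Pads are 19 mm wide; open, the fingers measure 117 mm over their backs; the gripper's body (75 mm by 190 mm) begins 51 mm behind the grasp point.
Start: joints at [-0.911, 0.385, 0.008, 0, -1.194, -0.259], TCP at [0.244, -0.575, 0.223] pointing down, gripper open.
Joint ranges: [-3.14, 3.14], [-1.21, 2.06], [-1.07, 1.41], [-3.16, 2.05], [-2.99, -0.16], [-3.1, 3.1]. Speed limits (rad/s): [2.79, 2.79, 3.14, 3.14, 3.14, 3.14].

INTERFACE

Orientations are given as [roll, pitch, yaw] about the fixed x, y, z axes, in that order (R = Rz(yaw) Ry(pitch) Rx(roll)).
In Python, from plant import bot, imaging gives the robot as it stands.
- The arm moves only by the tool jog_arm, never from a script. Its arguments are lists of equal length, an entry for each row: "offset": the shift along the world's x, y, z in cm, a list of three; "spin": the turn about the world's z in rad; "gripper": the opening in per cent of the stroke, from 0 (shut) to 100 (fully open). In form: {"offset": [[dx, dy, dz], ...], "spin": [spin, ...], "gripper": [gripper, ...]}. A call has 1 to 8 rows; each row shifts and turns the commanded pose from where the row before left it; what a row does not reach is not made up. A row lasts 1/12 s, in which the tool goes at most 41.7 mm and 7.16 degrees, less where a joint would pass 70% of its speed; a pose out of reach is approached as far as the arm can. A call with a gripper value outside its range is refused whole. The fingers move at their own pace and stop on an object; "force" is the grip in N (left out, the last holds). Time passes only in rows, so rows that do not move let the fingers close. It gives the time, the measured TCP pose, the force, the opening and the grip force at its end, in the units of the state.
- bot.get_state(): the state, without advancing time (a new reading comes with each control period).
- imaging.camera(name): name is "scene" or "side" or "wrist"; returns a dict with "image" (480x640x3 uint8, red, green, blue), "mtx" (3x3 intrinsics, pixels), "world_to_cam" (4x4, takes a point from world to camera coordinates). Camera axes: x right, y down, z forward; pixel columns grow to the right and rows downward; lengths in m; the calibration is good to about 2 mm. The wrist camera is an equidistant fisheye: a pixel r from the principal point sees the ray r / f radians off the axis. A picture is of the moment at which its call begins. There is no depth.
- bot.finish_job(): hands the job in; it is judged then, once.
The state is a dict: "time_s": time; "q": joint angles; "joint_velocities": joint speeds; "joint_efforts": joint torques, N m; "ee_pos": TCP position; "ee_rot": TCP orientation; "ft_force": force on the tool from outside, world axes, zero at the start; "moment": the same for the moment, N m; "gripper_width": finger opening in m; "grip_force": force on a finger pad.
Only numpy, scipy, OpenCV 4.12 (cv2) and the standard library are available. Lean on these libraries where they do the work, as an engineer would, in place of code of your own. Each camera call takes 0.05 s, during which the arm holds its last target. There are 200 camera calls.

## Working session

There is one attempt and no reset: what is moved stays moved. The work goes in short steps, Python scripts to look and compute and a tool call to move; the robot and the scene stay as the last step left them, time stands still between calls to the robot, and variables do not carry over. Pictures are saved under pics/ and viewed, at most 10 in all, crops included, and the job is handed in when it is done.

Besides the shell and the picture viewer there is one more tool, called after "Call:" as name(argument=value, ...), one argument or row to a line, values as JSON. jog_arm: Moves the arm, as the interface text tells. Its arguments: {"type":"object","properties":{"offset":{"type":"array","items":{"type":"array","items":{"type":"number"}}},"spin":{"type":"array","items":{"type":"number"}},"gripper":{"type":"array","items":{"type":"number"}},"force":{"type":"number"}},"required":["offset","spin","gripper"]}

```bash
mkdir -p pics; ls; python3 - <<'E'
from plant import bot, imaging
import cv2
s=bot.get_state(); print(s)
for n in ["scene","side"]:
    c=imaging.camera(n); cv2.imwrite(f"pics/{n}0.png",c["image"][:,:,::-1]); print(n,c["mtx"].round(1).tolist(),c["world_to_cam"].round(4).tolist())
E
```

```text
pics
{'time_s': 0.0, 'q': array([-9.11418865e-01,  3.85542671e-01,  6.65153102e-03, -5.30186677e-04,
       -1.19399898e+00, -2.58622639e-01]), 'joint_velocities': array([-0.00133362,  0.00012892,  0.00032676,  0.0022787 , -0.00147349,
        0.00030033]), 'joint_efforts': array([ 5.77105002e-04, -3.90664673e+01,  1.87403798e+01,  4.22025159e+00,
        1.09857440e-02, -1.79035242e-04]), 'ee_pos': array([ 0.24362778, -0.57491278,  0.22147342]), 'ee_rot': array([ 3.13944247e+00, -5.92968990e-05, -2.74103336e+00]), 'ft_force': array([0.40124432, 0.07491132, 0.15130164]), 'moment': array([ 0.02845587,  0.05073877, -0.05906345]), 'grip_force': 0.0, 'gripper_width': 0.08705655189917705}
scene [[582.1, 0.0, 323.2], [0.0, 582.1, 246.9], [0.0, 0.0, 1.0]] [[-0.8771, 0.4801, 0.0136, 0.3924], [0.3937, 0.7349, -0.5523, -0.1793], [-0.2752, -0.479, -0.8336, 1.6456], [0.0, 0.0, 0.0, 1.0]]
side [[476.8, 0.0, 316.0], [0.0, 476.8, 244.4], [0.0, 0.0, 1.0]] [[-0.845, -0.5346, -0.0127, 0.4129], [-0.2469, 0.4111, -0.8775, 0.1777], [0.4743, -0.7384, -0.4794, 1.0166], [0.0, 0.0, 0.0, 1.0]]
```

View pics/scene0.png

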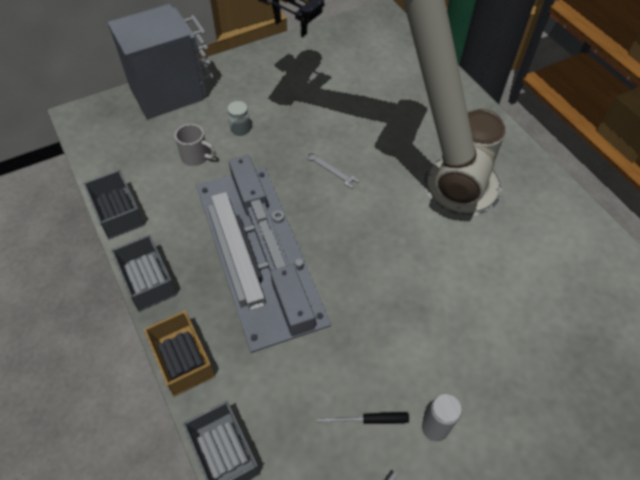

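View pics/side0.png

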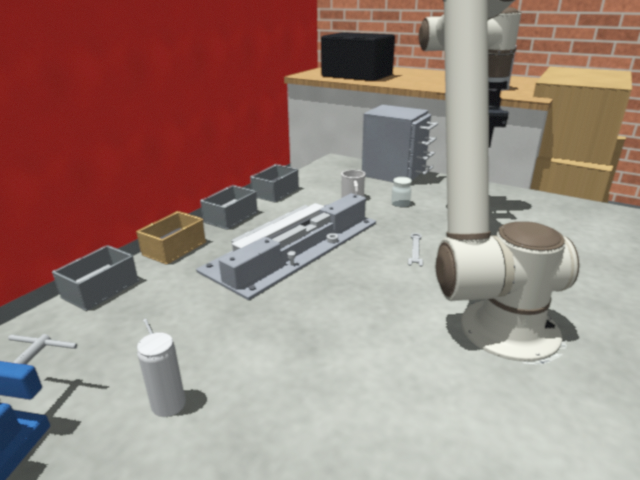

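The scene view shows the clamp around (265,250), with guide housings at (248,180) and (293,300) and the collar (278,215) and bolt (299,262) on the front ledge. In the side view the clamp is around (290,245). I'll zoom in on both.

```bash
python3 - <<'E'
import cv2,numpy as np
a=cv2.imread("pics/scene0.png")[145:355,185:345]; b=cv2.imread("pics/side0.png")[185:305,190:390]
a=cv2.resize(a,None,fx=2.8,fy=2.8,interpolation=cv2.INTER_CUBIC)
cv2.imwrite("pics/a.png",a); b=cv2.resize(b,None,fx=4,fy=4,interpolation=cv2.INTER_CUBIC); cv2.imwrite("pics/b.png",b)
E
```

```text
(no output)
```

View pics/a.png

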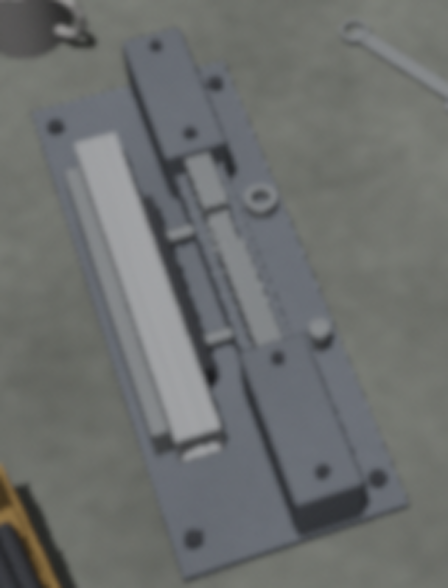

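View pics/b.png

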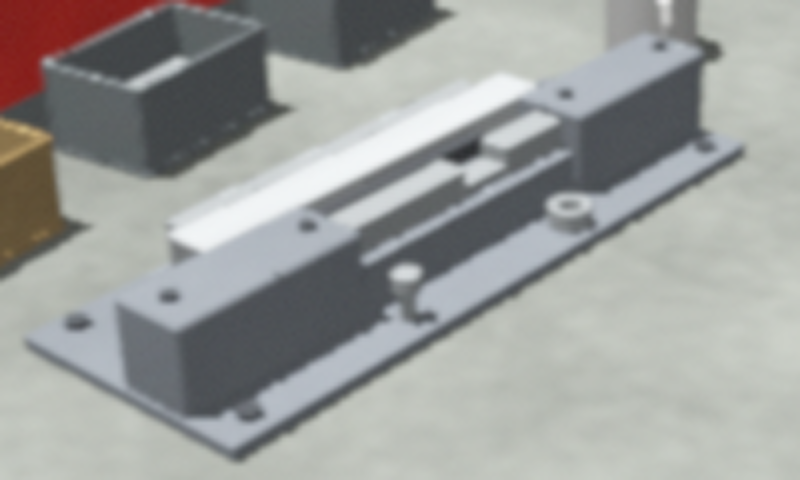

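The side crop shows the notch at about crop (480,165), between the near bar piece ending at (462,170) and the far piece starting at (502,158). The scene crop shows its dark edge at about (215,212). Next I'll fit the clamp pose from these corner pixels.

```bash
cat > h.py <<'E'
import numpy as np
K={'scene':np.array([[582.1,0,323.2],[0,582.1,246.9],[0,0,1]]),'side':np.array([[476.8,0,316],[0,476.8,244.4],[0,0,1]])}
W={'scene':np.array([[-0.8771,0.4801,0.0136,0.3924],[0.3937,0.7349,-0.5523,-0.1793],[-0.2752,-0.479,-0.8336,1.6456]]),
'side':np.array([[-0.845,-0.5346,-0.0127,0.4129],[-0.2469,0.4111,-0.8775,0.1777],[0.4743,-0.7384,-0.4794,1.0166]])}
C={'scene':(2.8,185,145),'side':(4,190,185)}
full=lambda n,p:np.array([(p[0]+.5)/C[n][0]-.5+C[n][1],(p[1]+.5)/C[n][0]-.5+C[n][2]])
def proj(n,P):
    u=K[n]@(W[n][:,:3]@P+W[n][:,3]); return u[:2]/u[2]
def ray(n,p,z):
    R,t=W[n][:,:3],W[n][:,3]; d=R.T@np.linalg.solve(K[n],[*p,1]); c=-R.T@t
    return c+d*(z-c[2])/d[2]
E
cat > fit.py <<'E'
from h import *
from scipy.optimize import least_squares
D={'scene':[((35,110),130,-265,12),((225,65),-70,-265,12),((408,505),-70,265,12),((183,580),130,265,12),
((125,45),30,-265,78),((180,28),-30,-265,78),((228,150),-30,-110,78),((172,158),30,-110,78),((244,365),30,110,78),((300,345),-30,110,78),((366,485),-30,265,78),((300,502),30,265,78)],
'side':[((25,342),130,265,12),((238,460),-70,265,12),((743,150),-70,-265,12),((118,303),30,265,78),((180,333),-30,265,78),((357,233),-30,110,78),((300,208),30,110,78),((525,95),30,-110,78),((575,120),-30,-110,78),((700,55),-30,-265,78),((650,35),30,-265,78)]}
def T(p,l):
    c,s=np.cos(p[2]),np.sin(p[2]); x,y,z=np.array(l)/1e3
    return np.array([p[0]+c*x-s*y,p[1]+s*x+c*y,z])
f=lambda p,ns=('scene','side'):np.concatenate([proj(n,T(p,d[1:]))-full(n,d[0]) for n in ns for d in D[n]])
for ns in (('scene',),('side',),('scene','side')):
    r=least_squares(f,[.5,0,0],args=(ns,),loss='soft_l1'); print(ns,r.x.round(4),np.abs(r.fun).round(1).max() if 0 else f(r.x,ns).reshape(-1,2).round(1).tolist())
p=r.x; c,s=np.cos(p[2]),np.sin(p[2])
loc=lambda P:(np.array([[c,s],[-s,c]])@(P[:2]-p[:2])*1e3).round(1)
for n,q in [('side',(462,172)),('side',(440,160)),('side',(502,158)),('side',(480,145)),('scene',(205,212)),('scene',(230,203)),('scene',(208,222)),('scene',(232,215))]:
    print(n,q,[ (z,loc(ray(n,full(n,q),z)).tolist()) for z in (.07,.056)])
E
python3 fit.py
```

```text
('scene',) [ 0.5742 -0.0558 -0.1473] [[-0.7, 0.8], [0.5, -1.4], [1.1, 0.8], [0.3, 0.8], [-0.8, -1.1], [0.9, -0.6], [0.6, -2.2], [-1.7, 1.1], [-1.9, -4.0], [2.0, -4.1], [0.3, 0.6], [-1.3, 2.7]]
('side',) [ 0.5674 -0.0527 -0.1325] [[-0.8, 0.1], [-0.1, -0.8], [1.3, -1.6], [-1.4, 0.1], [0.1, 0.9], [2.5, 0.6], [-0.1, -0.1], [-2.0, 0.5], [1.9, -0.3], [2.0, -1.0], [-1.5, -0.7]]
('scene', 'side') [ 0.5721 -0.0556 -0.1415] [[-0.5, 1.0], [0.6, -1.6], [2.4, 0.1], [1.9, 0.5], [-0.6, -1.2], [1.1, -0.7], [1.1, -2.4], [-1.2, 1.0], [-0.8, -4.3], [3.0, -4.5], [1.8, -0.0], [0.3, 2.2], [-1.5, -1.4], [-1.8, -2.3], [0.8, -2.0], [-2.6, -1.4], [-1.4, -0.5], [1.3, -0.4], [-1.1, -1.1], [-2.6, -0.2], [1.2, -0.9], [1.6, -1.4], [-1.7, -1.2]]
side (462, 172) [(0.07, [-12.8, -3.9]), (0.056, [6.0, -24.6])]
side (440, 160) [(0.07, [11.1, -8.1]), (0.056, [30.5, -28.9])]
side (502, 158) [(0.07, [-19.9, -37.2]), (0.056, [-1.3, -58.7])]
side (480, 145) [(0.07, [5.3, -43.1]), (0.056, [24.5, -64.8])]
scene (205, 212) [(0.07, [14.7, -48.4]), (0.056, [12.7, -58.6])]
scene (230, 203) [(0.07, [-9.7, -50.4]), (0.056, [-11.9, -60.5])]
scene (208, 222) [(0.07, [15.4, -36.8]), (0.056, [13.5, -46.8])]
scene (232, 215) [(0.07, [-7.3, -36.9]), (0.056, [-9.5, -46.9])]
```

```bash
python3 - <<'E'
import cv2,numpy as np
b=cv2.imread("pics/side0.png")[200:260,265:345]
b=cv2.resize(b,None,fx=10,fy=10,interpolation=cv2.INTER_CUBIC); cv2.imwrite("pics/b2.png",b)
E
```

```text
(no output)
```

View pics/b2.png

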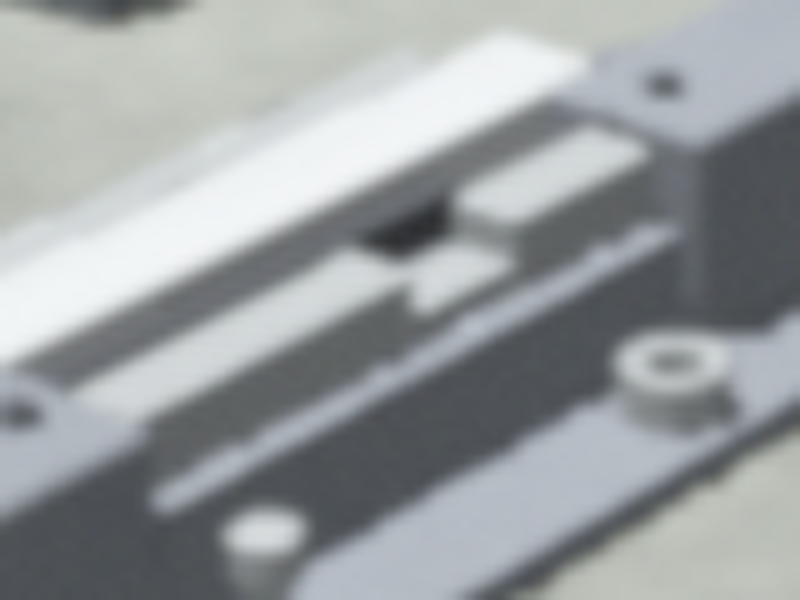

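The zoomed side view shows the notch clearly. The near bar end is at crop (405,280) front and (355,248) back, and the far end is at (512,225) front and (460,190) back.

```bash
cat >> fit.py <<'E'
print('---')
for q in [(405,280),(355,248),(512,222),(460,190),(140,415),(655,152)]:
    P=ray('side',np.array([(q[0]+.5)/10-.5+265,(q[1]+.5)/10-.5+200]),.07); print(q,loc(P),P.round(4))
for q in [(279,347),(252,345),(190,155),(215,152)]: print(q,loc(ray('scene',full('scene',q),.07)))
for y in (-26,0,20): print(y,T(p,(0,y,70)).round(4))
E
python3 fit.py | sed -n '/---/,$p'
```

```text
---
(405, 280) [-12.3  -4.1] [ 0.5593 -0.0579  0.07  ]
(355, 248) [ 11.4 -10.1] [ 0.5819 -0.0672  0.07  ]
(512, 222) [-11.6 -49.6] [ 0.5536 -0.1031  0.07  ]
(460, 190) [ 13.1 -56.1] [ 0.5771 -0.1129  0.07  ]
(140, 415) [-10.7  96.7] [0.5751 0.0416 0.07  ]
(655, 152) [ -13.8 -110. ] [ 0.5429 -0.1625  0.07  ]
(279, 347) [ -2.8 110.6]
(252, 345) [ 18.3 100.8]
(190, 155) [   8.5 -115.9]
(215, 152) [ -14.3 -111.4]
-26 [ 0.5684 -0.0813  0.07  ]
0 [ 0.5721 -0.0556  0.07  ]
20 [ 0.5749 -0.0358  0.07  ]
```

Call:
jog_arm(
  offset=[
    [3, 4, 0],
    [3, 4, 0],
    [3, 4, 0],
    [3, 4, 0],
    [3, 4, 0],
    [3, 4, 0],
    [3, 4, 0],
    [3, 4, 0],
  ],
  spin=[0.115, 0.115, 0.115, 0.115, 0.115, 0.115, 0.115, 0.115],
  gripper=[0, 0, 0, 0, 0, 0, 0, 0],
)

```text
time_s: 0.77
ee_pos: [0.4444, -0.3068, 0.2223]
ee_rot: [3.141, 0.0, -1.815]
ft_force: [0.7, -1.0, -0.5]
gripper_width: 0.0413
grip_force: 0.0
```

Call:
jog_arm(
  offset=[
    [2, 4, 0],
    [2, 4, 0],
    [2, 4, 0],
    [2, 4, 0],
    [1, 4, -2],
    [0, 2, -3],
    [0, 0, -2],
    [0, 0, 0],
  ],
  spin=[0.05, 0.05, 0, 0, 0, 0, 0, 0],
  gripper=[0, 0, 0, 0, 0, 0, 0, 0],
)

```text
time_s: 1.43
ee_pos: [0.5241, -0.1017, 0.1496]
ee_rot: [3.131, -0.001, -1.719]
ft_force: [-0.5, -0.3, -0.5]
gripper_width: 0.0007
grip_force: 0.0
```

Call:
jog_arm(
  offset=[
    [2.5, 3, 0],
    [2.5, 3, 0],
    [0, 0, -3],
    [0, 0, -2],
    [0, 0, 0],
    [0, 0, 0],
  ],
  spin=[0, 0, 0, 0, 0, 0],
  gripper=[0, 0, 0, 0, 0, 0],
)

```text
time_s: 1.93
ee_pos: [0.5774, -0.0442, 0.1045]
ee_rot: [3.14, -0.001, -1.721]
ft_force: [0.4, -0.3, 0.7]
gripper_width: 0.0005
grip_force: 0.0
```

```bash
python3 - <<'E'
from plant import bot, imaging
import cv2,numpy as np
b=imaging.camera("side")["image"][:,:,::-1]; a=imaging.camera("scene")["image"][:,:,::-1]
b=cv2.resize(b[180:270,250:370],None,fx=6,fy=6,interpolation=cv2.INTER_CUBIC)[:, :480]
a=cv2.resize(a[170:310,200:320],None,fx=2.5,fy=540/140,interpolation=cv2.INTER_CUBIC)
cv2.imwrite("pics/c.png",np.hstack([b,a])); print(bot.get_state()["ee_pos"])
E
```

```text
[ 0.57872746 -0.04398603  0.1063638 ]
```

View pics/c.png

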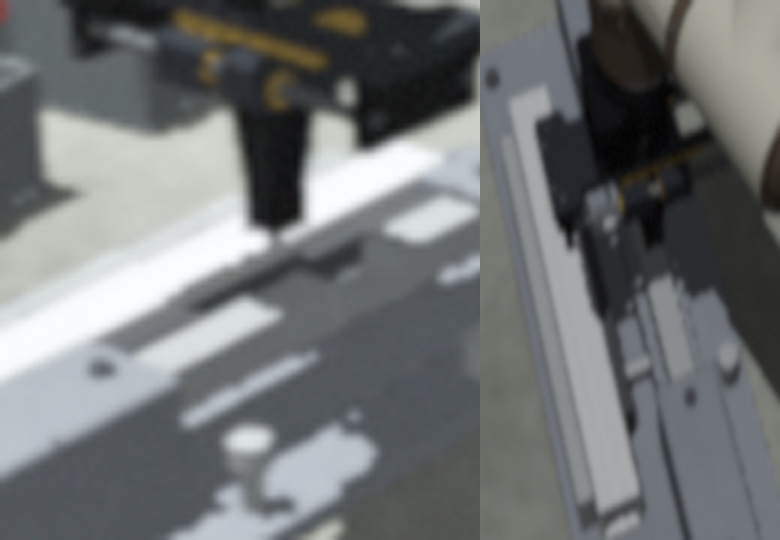

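The fingertips hang over the bar, at about (275,235) in the left half of the picture, and the gripper body is clear of the housings. I'll descend slowly to the edge.

Call:
jog_arm(
  offset=[
    [-0.4, 0, -1],
    [0, 0, -1],
    [0, 0, -0.5],
    [0, 0, -0.2],
    [0, 0, -0.2],
    [0, 0, 0],
  ],
  spin=[0, 0, 0, 0, 0, 0],
  gripper=[0, 0, 0, 0, 0, 0],
)

```text
time_s: 2.53
ee_pos: [0.5737, -0.0434, 0.0754]
ee_rot: [-3.142, -0.0, -1.721]
ft_force: [-0.3, 0.4, 0.5]
gripper_width: 0.0008
grip_force: 0.0
```

Call:
jog_arm(
  offset=[
    [0, 0, -0.1],
    [0, 0, -0.1],
    [0, 0, -0.1],
    [0, 0, -0.1],
    [0, 0, 0],
  ],
  spin=[0, 0, 0, 0, 0],
  gripper=[0, 0, 0, 0, 0],
)

```text
time_s: 2.95
ee_pos: [0.5734, -0.0433, 0.0712]
ee_rot: [3.141, -0.0, -1.721]
ft_force: [-0.4, -0.3, 0.5]
gripper_width: 0.0006
grip_force: 0.0
```

Call:
jog_arm(
  offset=[
    [0, 0, -0.05],
    [0, 0, -0.05],
    [0, 0, -0.05],
    [0, 0, 0],
  ],
  spin=[0, 0, 0, 0],
  gripper=[0, 0, 0, 0],
)

```text
time_s: 3.28
ee_pos: [0.5736, -0.0433, 0.0705]
ee_rot: [-3.141, -0.0, -1.721]
ft_force: [-1.5, 1.2, 4.6]
gripper_width: 0.0006
grip_force: 2.1
```

Contact is at 4.6 N. I'll slide along the bar towards the notch.

Call:
jog_arm(
  offset=[
    [0, 0, 0],
    [0, 0, 0],
    [-0.07, -0.5, 0],
    [-0.07, -0.5, 0],
    [-0.07, -0.5, 0],
    [-0.07, -0.5, 0],
  ],
  spin=[0, 0, 0, 0, 0, 0],
  gripper=[0, 0, 0, 0, 0, 0],
)

```text
time_s: 3.78
ee_pos: [0.5717, -0.0634, 0.0704]
ee_rot: [-3.139, 0.001, -1.721]
ft_force: [0.9, 3.8, 5.7]
gripper_width: 0.0004
grip_force: 2.6
```

Call:
jog_arm(
  offset=[
    [-0.07, -0.5, 0],
    [-0.04, -0.3, 0],
    [0, 0, 0],
  ],
  spin=[0, 0, 0],
  gripper=[0, 0, 0],
)

```text
time_s: 4.03
ee_pos: [0.5704, -0.0721, 0.0704]
ee_rot: [-3.14, 0.0, -1.721]
ft_force: [0.3, 0.9, 5.7]
gripper_width: 0.0006
grip_force: 2.5
```

Call:
jog_arm(
  offset=[
    [-0.04, -0.3, 0],
    [0, 0, 0],
  ],
  spin=[0, 0],
  gripper=[0, 0],
)

```text
time_s: 4.2
ee_pos: [0.57, -0.0749, 0.0704]
ee_rot: [-3.14, 0.0, -1.721]
ft_force: [0.6, 2.3, 4.9]
gripper_width: 0.0003
grip_force: 2.5
```

Call:
jog_arm(
  offset=[
    [-0.04, -0.3, 0],
    [0, 0, 0],
  ],
  spin=[0, 0],
  gripper=[0, 0],
)

```text
time_s: 4.37
ee_pos: [0.5694, -0.0779, 0.0702]
ee_rot: [-3.14, 0.0, -1.721]
ft_force: [1.3, 1.5, 4.8]
gripper_width: 0.0006
grip_force: 2.5
```

Call:
jog_arm(
  offset=[
    [-0.04, -0.3, 0],
    [0, 0, 0],
  ],
  spin=[0, 0],
  gripper=[0, 0],
)

```text
time_s: 4.53
ee_pos: [0.5669, -0.0813, 0.0689]
ee_rot: [3.138, -0.001, -1.722]
ft_force: [-0.0, 0.5, 0.2]
gripper_width: 0.0003
grip_force: 0.0
```

Call:
jog_arm(
  offset=[
    [-0.04, -0.3, 0],
    [0, 0, 0],
  ],
  spin=[0, 0],
  gripper=[0, 0],
)

```text
time_s: 4.7
ee_pos: [0.5666, -0.0842, 0.0688]
ee_rot: [3.139, -0.001, -1.722]
ft_force: [-0.8, -0.4, 1.3]
gripper_width: 0.0005
grip_force: 0.0
```

Call:
jog_arm(
  offset=[
    [-0.04, -0.3, 0],
    [0, 0, 0],
  ],
  spin=[0, 0],
  gripper=[0, 0],
)

```text
time_s: 4.87
ee_pos: [0.567, -0.0869, 0.0694]
ee_rot: [3.14, -0.0, -1.721]
ft_force: [-0.7, -0.3, 0.3]
gripper_width: 0.0005
grip_force: 0.0
```

Call:
jog_arm(
  offset=[
    [-0.04, -0.3, 0],
    [0, 0, 0],
  ],
  spin=[0, 0],
  gripper=[0, 0],
)

```text
time_s: 5.03
ee_pos: [0.567, -0.0897, 0.0697]
ee_rot: [3.141, -0.0, -1.721]
ft_force: [-0.3, 0.1, -0.7]
gripper_width: 0.0007
grip_force: 0.0
```

Contact was lost at y of about -0.08, so the fingers are in the notch and nearly centred. Next I'll press down.

Call:
jog_arm(
  offset=[
    [0, -0.1, -0.4],
    [0, 0, -0.4],
    [0, 0, -0.3],
    [0, 0, -0.2],
    [0, 0, -0.2],
    [0, 0, 0],
  ],
  spin=[0, 0, 0, 0, 0, 0],
  gripper=[0, 0, 0, 0, 0, 0],
)

```text
time_s: 5.53
ee_pos: [0.5669, -0.0903, 0.0547]
ee_rot: [3.141, -0.0, -1.721]
ft_force: [-0.8, 0.0, 0.5]
gripper_width: 0.0003
grip_force: 0.2
```

Call:
jog_arm(
  offset=[
    [0, 0, -0.2],
    [0, 0, -0.2],
    [0, 0, -0.15],
    [0, 0, 0],
  ],
  spin=[0, 0, 0, 0],
  gripper=[0, 0, 0, 0],
)

```text
time_s: 5.87
ee_pos: [0.567, -0.0903, 0.0495]
ee_rot: [3.141, -0.0, -1.721]
ft_force: [-1.6, 0.8, 4.0]
gripper_width: 0.0005
grip_force: 1.7
```

Call:
jog_arm(
  offset=[
    [0, 0, -0.1],
    [0, 0, -0.1],
    [0, 0, -0.1],
    [0, 0, 0],
  ],
  spin=[0, 0, 0, 0],
  gripper=[0, 0, 0, 0],
)

```text
time_s: 6.2
ee_pos: [0.567, -0.0903, 0.0483]
ee_rot: [3.142, -0.001, -1.72]
ft_force: [-6.1, 1.5, 14.1]
gripper_width: 0.0004
grip_force: 6.9
```

The tip is 22 mm below the edge, with the force rising to 14 N, so the plate is at its stop. I'll retreat straight up.

Call:
jog_arm(
  offset=[
    [0, 0, -0.05],
    [0, 0, 0],
    [0, 0, 0.5],
    [0, 0, 2],
    [0, 0, 4],
    [0, 0, 4],
    [0, 0, 4],
    [0, 0, 0],
  ],
  spin=[0, 0, 0, 0, 0, 0, 0, 0],
  gripper=[0, 0, 0, 0, 0, 0, 0, 0],
)

```text
time_s: 6.87
ee_pos: [0.5727, -0.0907, 0.2001]
ee_rot: [-3.123, 0.002, -1.719]
ft_force: [1.5, 0.7, 0.8]
gripper_width: 0.0005
grip_force: 0.0
```

Call:
jog_arm(
  offset=[
    [-2, -4, 0],
    [-2, -4, 0],
    [-2, -4, 0],
    [-2, -4, 0],
    [-2, -4, 0],
    [-2, -4, 0],
    [0, 0, 0],
    [0, 0, 0],
  ],
  spin=[0, 0, 0, 0, 0, 0, 0, 0],
  gripper=[0, 0, 0, 0, 0, 0, 0, 0],
)

```text
time_s: 7.53
ee_pos: [0.4543, -0.3158, 0.1902]
ee_rot: [-3.141, 0.0, -1.725]
ft_force: [-0.3, 0.2, -0.3]
gripper_width: 0.0006
grip_force: 0.0
```

```bash
python3 - <<'E'
from plant import bot, imaging
import cv2
for n,(r,c) in {"side":((200,260),(265,345))}.items():
    b=imaging.camera(n)["image"][r[0]:r[1],c[0]:c[1],::-1]
    cv2.imwrite("pics/d.png",cv2.resize(b,None,fx=10,fy=10,interpolation=cv2.INTER_CUBIC))
print(bot.get_state()["ee_pos"],bot.get_state()["ft_force"])
E
```

```text
[ 0.45510692 -0.31463896  0.19030221] [ 0.89398642 -0.00483458 -0.71588277]
```

View pics/d.png

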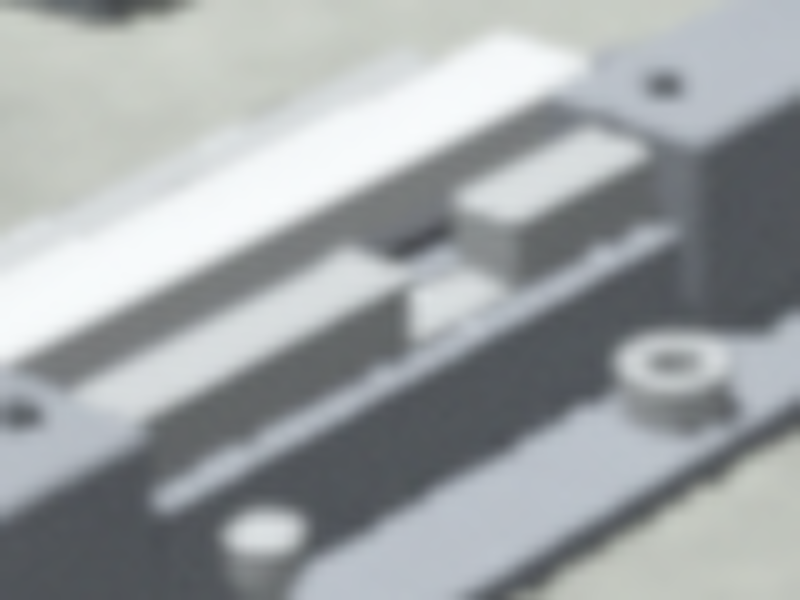

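The picture shows the notch floor at about (450,300), lower than before and level with the cheek plates. The profile, bolt and collar have not moved.

```bash
python3 -c "
from plant import bot
print(bot.finish_job())"
```

```text
the job is handed in; nothing more can be done
None
```

I felt the notch along the lock bar, pressed the release plate to its stop (tip 22 mm below the bar's edge), took the hand away and handed the job in; the last picture shows the profile, bolt and collar unmoved, but the hand-in returned no verdict.

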